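# Load-test a return spring against the reference mark

## Robot

A 6-joint arm with a two-finger parallel gripper is mounted at the origin on a cart in front of the work surface, level with it; the furniture and walls round the work are solid. World frame = base frame: x ahead of the robot, y to its left, z up, the work surface at z = 0. Lengths are in m, angles in rad, forces in N, time in s.
With the tool pointing down it reaches from about 0.25 to 0.8 m from the base axis. Payload 8.5 kg.
Tool frame: the origin (TCP) lies midway between the tips of the shut fingers; the grasp point (between the pads) lies 19 mm behind it; z points along the fingers, y is the direction in which the jaws open and shut (so a half turn about z gives the same grasp; the last joint's range is limited). The gripper opens to 85 mm and grips with 20 to 120 N. Pads are 22 mm wide; open, the fingers measure 114 mm over their backs; the gripper's body (76 mm by 85 mm) begins 54 mm behind the grasp point. The pads swing forward as they close: fully open they stand 13 mm farther back than shut.
Start: joints at [-1.112, 0.238, -0.013, 1.319, 0, 1.571], TCP at [0.232, -0.471, 0.231] pointing down, gripper open.
Joint ranges: [-2.66, 2.66], [-1.03, 1.9], [-1.14, 1.46], [-1.82, 2.27], [-1.45, 1.34], [-3.14, 3.14]. Speed limits (rad/s): [2.22, 2.22, 2.79, 3.14, 3.14, 3.14].

## Interface

Orientations are given as [roll, pitch, yaw] about the fixed x, y, z axes, in that order (R = Rz(yaw) Ry(pitch) Rx(roll)).
In Python, from cell import state, cams, job gives the robot as it stands.
- The arm moves only by the tool apply_moves, never from a script. Its argument "plan" is a list that holds one entry, the list of rows, each a list of 7 numbers: the shift along the tool's x, y, z in mm, then the turn, a rotation vector about the tool's x, y, z in degrees, then the opening, from 0 (shut) to 1 (fully open). In form: [[[tx, ty, tz, ax, ay, az, claw], ...]]. A call has 1 to 20 rows; each row is the pose to reach, as a shift and turn from the pose commanded when the call began, along the tool's axes at that moment; what a row does not reach only later rows make up. A row lasts 1/8 s, in which the tool goes at most 62.5 mm and 10.7 degrees, less where a joint would pass 70% of its speed; a pose out of reach is approached as far as the arm can. A call with a gripper value outside its range is refused whole. The fingers move at their own pace and stop on an object; "squeeze" is the grip in N (left out, the last holds). Time passes only in rows, so rows that repeat a pose let the fingers close. It gives the time, the measured TCP pose, the force and the opening at its end, in the units of the state.
- state(): the state, without advancing time (a new reading comes with each control period).
- cams.get_image(name): name is "scene" or "top" or "wrist"; returns the picture (384x512x3 uint8, blue, green, red); there is no depth.
- cams.camera_params(name): a dict with "camera_matrix" (3x3 intrinsics, pixels), "k1" (the pictures are not rectified: a ray, as slopes to the right and down, at radius r is drawn at 1 + k1 r^2 times it, then the intrinsics apply), "eye" and "rotation" of the camera in the world. Camera axes: x right, y up, looking along -z (the intrinsics and any distortion apply to the point x, -y, -z); pixel columns grow to the right and rows downward; lengths in m; the calibration is good to about 2 mm. A picture is of the moment at which its call begins: read the wrist's pose just before it. camera_params takes no time and is no camera call; for the wrist camera it gives the pose at the moment of the call.
- job.job_done(): hands the job in, once; it reports no verdict.
The state is a dict: "time_s": time; "qpos": joint angles; "dq": joint speeds; "tau": joint torques, N m; "eef_pos": TCP position; "ee_rot": TCP orientation; "contact_force": force on the tool from outside, world axes, zero at the start; "ft_torque": the same for the moment, N m; "width": finger opening in m.
Only numpy, scipy, OpenCV 4.12 (cv2) and the standard library are available. Lean on these libraries where they do the work, as an engineer would, in place of code of your own. Each camera call takes 0.05 s, during which the arm holds its last target. There are 200 camera calls.

## Task

Load-test the return spring that stands in the tray's front compartment (the one at the robot's side): seat it upright and fully home in the spring tester's round nest, press straight down on its knob with 15 N (within 2 N, never 20 N or more), keep that load on for a full second, then take it off. The drag pointer stays where the loaded spring left it: if it stands higher than the long reference mark on the scale, the spring is good, so stand it back upright in the tray's front compartment; if lower, it is sagged, so put it in the red bin nearest the tester. Leave the other spring in the rear compartment, the two bottles and the tape measure alone.

Things in the scene. Friction and masses are not known exactly. Their poses are not given: they have to be found in the camera images.
- spring_a: One of two spring units of the same look, one in each tray compartment; which is where varies. 98 mm tall, 0.1 kg, loose. Origin at the centre of its underside. From the bottom: round steel foot 30 mm across, 10 mm high; bare coil 54 mm long; round flange 48 mm across, 4 mm thick; dark round knob 24 mm across, 30 mm high, flat on top. Knob and flange slide down the axis as the coil is compressed (38 mm at most).
- spring_b: The other spring unit, same look and measures as spring_a.
- spring_a_foot (a point): Centre of the underside of spring_a's foot. Each coil is held under a preload that cannot be seen and is not known beforehand (somewhere from 1 to 14 N): under a smaller push the knob does not sink, beyond it the knob sinks 1 mm for each further 0.4 N.
- spring_b_foot (a point): Centre of the underside of spring_b's foot; behaves in the same way, with a preload of its own.
- spring_a_knob (a point): Point on the axis inside spring_a's knob, 20 mm above the flange's top, 10 mm below the knob's top, 88 mm above the foot's underside while uncompressed: the place to grip the knob from above, across any diameter.
- spring_b_knob (a point): The same point of spring_b.
- tester: Spring tester fixed on the bench: dark base plate 130 x 200 x 16 mm (x, y, z), origin at the centre of its underside. Nest at y = -40 mm; upright aluminium scale column at y = +30 to +70 mm, 96 mm high, graduated on its -x face. The drag pointer's tongue reaches from the column to 19 mm from the nest's axis, under the spring's flange, which pushes it down as the spring is compressed.
- nest (a point): Centre of the floor of the nest, a round recess in the tester's base 33 mm in diameter and 6 mm deep, chamfered (its floor is 10 mm above the bench). The spring's foot belongs in it, resting on the floor.
- pointer (a joint): Drag pointer of the tester, slides on the scale, in m: 0 at the top, growing downward. Friction (0.6 N) keeps it where it was pushed. A seated uncompressed spring takes it to about 0.004, and each mm of compression adds 0.001. It is level with the reference mark at 0.024: less means the pointer is higher (good spring), more means lower (sagged).
- pointer_index (a point): Upper edge of the thin index of the drag pointer, at the scale; its height is to be compared with ref_mark.
- ref_mark (a point): Upper edge of the reference mark, the long dark ledge that stands out at the outer side of the scale column, 54 mm above the bench.
- tray: Shallow grey tray fixed on the bench, 190 x 110 x 22 mm (x, y, z), walls and floor about 4 mm; origin at the centre of its underside. A wall across its middle parts it in a front compartment (its -x half, at the robot's side) and a rear one (+x half). A spring stands in each.
- red_bin_loose: Red open-front parts bin fixed on the bench at the left of the tester (the nearest to it of the red bins), 217 x 162 x 90 mm, for sagged springs. Origin under its middle, low front to its -x; inside 195 x 144 mm, floor 2.5 mm thick, side and rear walls 90 mm high, front 46 mm.
- bottle_a: Bystander: white bottle with a blue cap, 53 mm across, 132 mm tall, origin under it.
- bottle_b: Bystander: small bottle with a black cap, 46 mm across, 76 mm tall, origin under it.
- measure: Bystander: yellow tape measure, 66 x 73 x 35 mm, origin under it.
There are look-alikes about, which are no part of the job. What is shaped like the spring_b but green is not meant.

How it is judged:
On the way, in this order (a step that is already met when the one before it is completed fails the run):
1. a spring stands upright, fully home in the tester's nest (((horizontal distance between spring_a_foot and nest below 0.0035 m and z of spring_a_foot in the frame of nest below 0.002 m and angle between spring_a_foot's own z axis and vertical below 0.07 rad) or (horizontal distance between spring_b_foot and nest below 0.0035 m and z of spring_b_foot in the frame of nest below 0.002 m and angle between spring_b_foot's own z axis and vertical below 0.07 rad))), for 0.2 s.
2. the spring, in the nest, is kept under the test load: it bears on the tester with 13 to 19 N (push of 15 N plus its own weight of 1 N) for 0.8 s (((contact force between spring_a and tester between 13 and 19 N and horizontal distance between spring_a_foot and nest below 0.0035 m and angle between spring_a_foot's own z axis and vertical below 0.07 rad) or (contact force between spring_b and tester between 13 and 19 N and horizontal distance between spring_b_foot and nest below 0.0035 m and angle between spring_b_foot's own z axis and vertical below 0.07 rad))), for 0.8 s.
At the end, for the whole second after the job is handed in: If the drag pointer stands higher than the mark, the tested spring stands upright (within 7 degrees) in the tray's front compartment; if lower, it is in the red bin. The other spring stands upright in the tray's rear compartment. Both are released and at rest (((((value of joint pointer below 0.024 m and x of spring_a_foot in the frame of tray between -0.092 and 0 m and y of spring_a_foot in the frame of tray between -0.05 and 0.05 m and z of spring_a_foot in the frame of tray between 0 and 0.009 m and angle between spring_a_foot's own z axis and vertical below 0.12 rad) or (value of joint pointer above 0.024 m and x of spring_a_foot in the frame of red_bin_loose between -0.098 and 0.102 m and y of spring_a_foot in the frame of red_bin_loose between -0.074 and 0.074 m and z of spring_a_foot in the frame of red_bin_loose between -0.01 and 0.05 m and z of spring_a_knob in the frame of red_bin_loose below 0.1 m)) and x of spring_b_foot in the frame of tray between 0 and 0.092 m and y of spring_b_foot in the frame of tray between -0.05 and 0.05 m and z of spring_b_foot in the frame of tray between 0 and 0.009 m and angle between spring_b_foot's own z axis and vertical below 0.12 rad and linear speed of each of spring_a, spring_b below 0.02 m/s and contact force between each of spring_a, spring_b and the fingers below 0.1 N) or (((value of joint pointer below 0.024 m and x of spring_b_foot in the frame of tray between -0.092 and 0 m and y of spring_b_foot in the frame of tray between -0.05 and 0.05 m and z of spring_b_foot in the frame of tray between 0 and 0.009 m and angle between spring_b_foot's own z axis and vertical below 0.12 rad) or (value of joint pointer above 0.024 m and x of spring_b_foot in the frame of red_bin_loose between -0.098 and 0.102 m and y of spring_b_foot in the frame of red_bin_loose between -0.074 and 0.074 m and z of spring_b_foot in the frame of red_bin_loose between -0.01 and 0.05 m and z of spring_b_knob in the frame of red_bin_loose below 0.1 m)) and x of spring_a_foot in the frame of tray between 0 and 0.092 m and y of spring_a_foot in the frame of tray between -0.05 and 0.05 m and z of spring_a_foot in the frame of tray between 0 and 0.009 m and angle between spring_a_foot's own z axis and vertical below 0.12 rad and linear speed of each of spring_a, spring_b below 0.02 m/s and contact force between each of spring_a, spring_b and the fingers below 0.1 N))); the robot touches nothing.
It fails at once if a spring is loaded on the tester with a push of 20 N or more (over 21.5 N on the tester) (contact force between any of spring_a, spring_b and tester above 21.5 N).
It fails at once if both springs have been moved (more than 30 mm): the other one is to be left alone (distance of each of spring_a_foot, spring_b_foot from where it was at the start of the episode above 0.03 m).
It fails at once if the bottle with the blue cap is moved more than 25 mm (distance of bottle_a from where it was at the start of the episode above 0.025 m).
It fails at once if the small bottle with the black cap is moved more than 25 mm (distance of bottle_b from where it was at the start of the episode above 0.025 m).
It fails at once if the tape measure is moved more than 25 mm (distance of measure from where it was at the start of the episode above 0.025 m).
It also fails if it takes over 61 s, if anything falls off the work surface, if the arm or the gripper's body presses on something with over 40 N, if the wrist force passes 120 N, or if a joint passes its speed limit or range.

## Working session

There is one attempt and no reset: what is moved stays moved. The work goes in short steps, Python scripts to look and compute and a tool call to move; the robot and the scene stay as the last step left them, time stands still between calls to the robot, and variables do not carry over. Pictures are saved under pics/ and viewed, about 8 in all and at most 12, crops included, and the job is handed in when it is done.

Besides the shell and the picture viewer there is one more tool, called after ">>>" as name([rows], argument=value, ...), one row to a line, values as JSON. apply_moves: Moves the arm, as the interface text tells. Its arguments: {"type":"object","properties":{"plan":{"type":"array"},"squeeze":{"type":"number"}},"required":["plan"]}

```bash
mkdir -p pics; ls
cat > h.py <<'E'
import numpy as np, cv2
from cell import state, cams, job
def snap(name, fn, crop=None, s=1):
    im=np.asarray(cams.get_image(name)); 
    if crop: x0,y0,x1,y1=crop; im=im[y0:y1,x0:x1]
    if s!=1: im=cv2.resize(im,None,fx=s,fy=s,interpolation=cv2.INTER_CUBIC)
    cv2.imwrite('pics/'+fn,im)
def ray(p,uv):
    K=np.array(p['camera_matrix']); k=p['k1']
    d=np.array([(uv[0]-K[0,2])/K[0,0],(uv[1]-K[1,2])/K[1,1]])
    q=d.copy()
    for _ in range(30): q=d/(1+k*(q@q))
    return np.array(p['eye']), np.array(p['rotation'])@np.array([q[0],-q[1],-1])
def at_z(p,uv,z):
    e,d=ray(p,uv); return e+d*(z-e[2])/d[2]
def proj(p,X):
    K=np.array(p['camera_matrix']); c=np.array(p['rotation']).T@(np.array(X)-np.array(p['eye']))
    q=np.array([c[0],-c[1]])/-c[2]; q=q*(1+p['k1']*(q@q))
    return np.array([K[0,0]*q[0]+K[0,2],K[1,1]*q[1]+K[1,2]])
E
python3 - <<'E'
from h import *
print(state())
for n in ['scene','top','wrist']: print(n,cams.camera_params(n))
ims=[np.asarray(cams.get_image(n)) for n in ['scene','top','wrist']]
for n,i in zip('stw',ims): cv2.imwrite(f'pics/0{n}.png',i)
cv2.imwrite('pics/0.png',cv2.resize(np.vstack([ims[0],ims[1]]),(400,600)))
E
```

```text
pics
{'time_s': 0.0, 'qpos': array([-1.11201617e+00,  2.38762296e-01, -1.42199044e-02,  1.31923685e+00,
        2.04162205e-05,  1.57079637e+00]), 'dq': array([-2.23286903e-04, -8.38907802e-05,  6.86702037e-04, -1.56859546e-03,
       -3.85058418e-04, -1.30612491e-03]), 'tau': array([-4.34771675e-03, -5.38776469e+01,  3.46441054e+01,  1.83545449e-02,
       -3.58185625e-04,  7.15489428e-07]), 'eef_pos': array([ 0.2323205 , -0.47033653,  0.23070072]), 'ee_rot': array([-3.14016993e+00, -2.04161388e-05,  4.58780085e-01]), 'contact_force': array([ 0.5672799 ,  0.16014719, -0.5595122 ]), 'ft_torque': array([ 0.00985546, -0.00722423,  0.01918008]), 'width': 0.0854939906654983}
scene {'camera_matrix': array([[468.46172395,   0.        , 263.88355213],
       [  0.        , 468.46172395, 184.01447354],
       [  0.        ,   0.        ,   1.        ]]), 'k1': -0.10224227241724196, 'eye': array([-0.08367327,  0.78758094,  0.80043476]), 'rotation': array([ 0.93941627, -0.00485692, -2.49535957])}
top {'camera_matrix': array([[401.42561322,   0.        , 255.38029459],
       [  0.        , 401.42561322, 184.7358758 ],
       [  0.        ,   0.        ,   1.        ]]), 'k1': -0.10326070000799147, 'eye': array([ 0.38660192, -0.01985227,  1.15637828]), 'rotation': array([ 0.13614559,  0.02638514, -1.59030417])}
wrist {'camera_matrix': array([[288.41782949,   0.        , 253.88956382],
       [  0.        , 288.41782949, 195.45788354],
       [  0.        ,   0.        ,   1.        ]]), 'k1': -0.011379587580529201, 'eye': array([ 0.29605853, -0.43880512,  0.37335918]), 'rotation': array([-0.29019508,  0.00161216, -1.11164812])}
```

```bash
python3 - <<'E'
s=open('h.py').read()
s=s.replace("np.array(p['rotation'])@","Rm(p)@").replace("np.array(p['rotation']).T","Rm(p).T")
s+='''
from scipy.spatial.transform import Rotation as Ro
def Rm(p): return Ro.from_euler('xyz',p['rotation']).as_matrix()
'''
open('h.py','w').write(s)
E
python3 -c "
import cv2
a=cv2.imread('pics/0t.png');cv2.imwrite('pics/0t2.png',cv2.resize(a,(800,600),interpolation=cv2.INTER_CUBIC))
a=cv2.imread('pics/0s.png');cv2.imwrite('pics/0s2.png',cv2.resize(a,(800,600),interpolation=cv2.INTER_CUBIC))"
```

```text
(no output)
```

View pics/0t2.png

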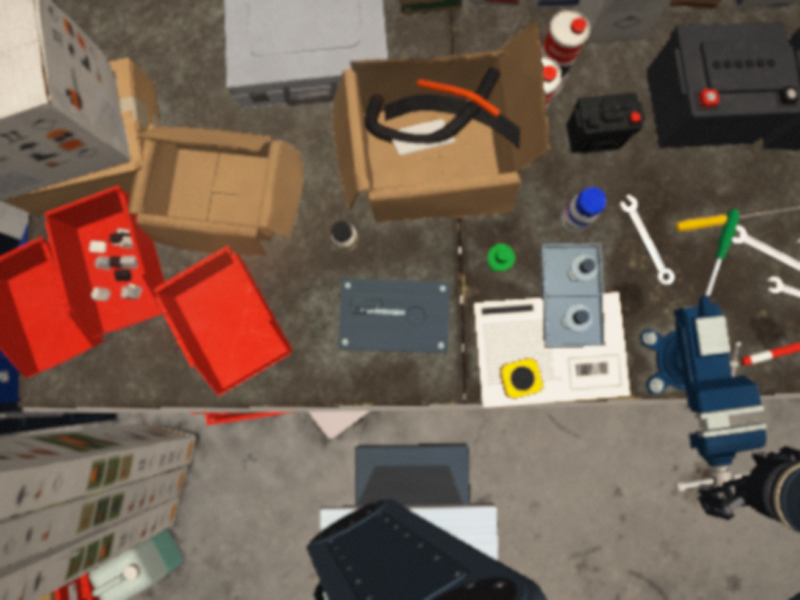

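View pics/0s2.png

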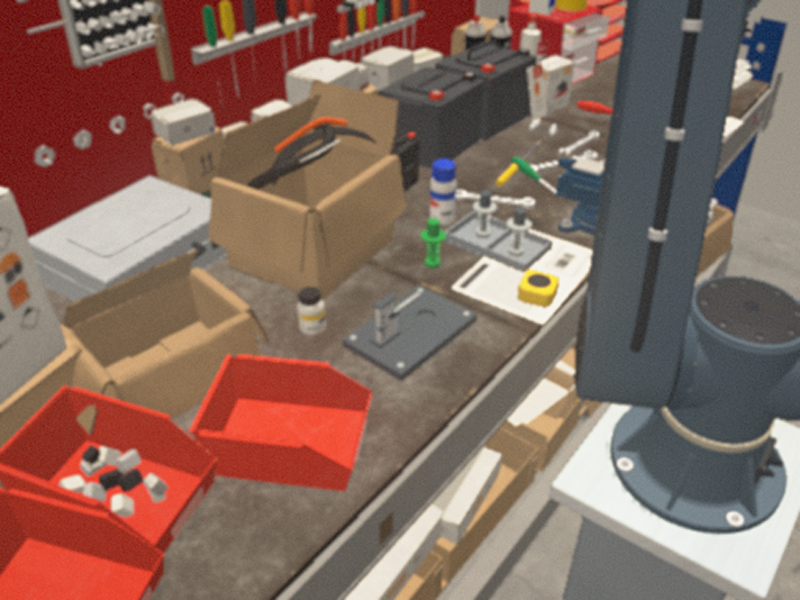

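Run:
```python
from h import *
p=cams.camera_params('top'); f=1.5625
for n,uv,z in [('knobF',(579,314),.102),('knobR',(585,264),.102),('tTL',(342,280),.016),('tTR',(451,283),.016),('tBR',(447,354),.016),('tBL',(339,350),.016),
 ('trTL',(543,243),.022),('trTR',(602,243),.022),('trBR',(604,346),.022),('trBL',(545,347),.022),('bTop',(228,248),.09),('bR',(290,350),.046),('bBot',(222,394),.046),('bL',(155,290),.09),('blue',(591,200),.132),('black',(343,226),.076),('meas',(522,378),.035),('green',(502,257),.098),('edge',(300,407),0)]:
    print(n,np.round(at_z(p,np.array(uv)/f,z),4))
p=cams.camera_params('scene')
for n,uv,z in [('knobF',(519,211),.102),('knobR',(485,195),.102),('bL corner',(232,356),.09),('bR',(371,398),.09),('colTop',(385,300),.096)]:
    print(n,np.round(at_z(p,np.array(uv)/f,z),4))
w=cams.camera_params('wrist'); s=state(); T=Ro.from_euler('xyz',s['ee_rot']).as_matrix()
print('cam in tool',T.T@(np.array(w['eye'])-s['eef_pos'])); print(np.round(T.T@Rm(w),3)); print(T.round(3))
```

```text
knobF [ 0.4813 -0.2982  0.102 ]
knobR [ 0.5668 -0.3135  0.102 ]
tTL [0.562  0.1121 0.016 ]
tTR [ 0.5517 -0.0884  0.016 ]
tBR [ 0.4221 -0.0773  0.016 ]
tBL [0.4333 0.1186 0.016 ]
trTL [ 0.6214 -0.2602  0.022 ]
trTR [ 0.6192 -0.3702  0.022 ]
trBR [ 0.4293 -0.3619  0.022 ]
trBL [ 0.4303 -0.2542  0.022 ]
bTop [0.6124 0.305  0.09  ]
bR [0.4336 0.2026 0.046 ]
bBot [0.3573 0.3253 0.046 ]
bL [0.5408 0.4357 0.09  ]
blue [ 0.671  -0.3226  0.132 ]
black [0.6494 0.1028 0.076 ]
meas [ 0.376  -0.2081  0.035 ]
green [ 0.5828 -0.1723  0.098 ]
edge [0.3309 0.1934 0.    ]
knobF [ 0.4761 -0.2962  0.102 ]
knobR [ 0.5607 -0.3093  0.102 ]
bL corner [0.6061 0.3059 0.09  ]
bR [0.3895 0.2482 0.09  ]
colTop [0.508  0.0697 0.096 ]
cam in tool [ 0.07112106 -0.00024097 -0.14272281]
[[ 0.     0.958  0.286]
 [ 1.    -0.    -0.   ]
 [ 0.     0.286 -0.958]]
[[ 0.897  0.443 -0.001]
 [ 0.443 -0.897  0.001]
 [-0.    -0.001 -1.   ]]
```

```bash
cat >> h.py <<'E'
def rel(x,y,z,yaw):
    s=state(); T=Ro.from_euler('xyz',s['ee_rot']); D=Ro.from_euler('xyz',[np.pi,0,yaw])
    sh=T.inv().apply(np.array([x,y,z])-s['eef_pos'])*1000
    print('t',round(s['time_s'],2),'shift',sh.round(1),'turn',np.degrees((T.inv()*D).as_rotvec()).round(1))
E
python3 - <<'E'
from h import *
rel(.49,-.024,.23,1.52)
E
```

```text
t 0.15 shift [ 428.7 -286.1    1.1] turn [ -0.1  -0.  -60.8]
```

>>> apply_moves([
  [[429, -286, 0, 0, 0, -60.8, 1], [429, -286, 0, 0, 0, -60.8, 1], [429, -286, 0, 0, 0, -60.8, 1], [429, -286, 0, 0, 0, -60.8, 1], [429, -286, 0, 0, 0, -60.8, 1], [429, -286, 0, 0, 0, -60.8, 1], [429, -286, 0, 0, 0, -60.8, 1], [429, -286, 0, 0, 0, -60.8, 1], [429, -286, 0, 0, 0, -60.8, 1], [429, -286, 0, 0, 0, -60.8, 1], [429, -286, 0, 0, 0, -60.8, 1], [429, -286, 0, 0, 0, -60.8, 1], [429, -286, 0, 0, 0, -60.8, 1]],
])

```text
time_s: 1.78
eef_pos: [0.4902, -0.0252, 0.2315]
ee_rot: [3.141, -0.0, 1.518]
contact_force: [-0.6, -0.7, 0.8]
width: 0.0853
```

Run:
```python
from h import *
import json
s=state(); p=cams.camera_params('wrist'); print(s['eef_pos'],s['ee_rot'],s['contact_force'],s['dq'].round(3))
snap('wrist','1.png',None,1.5)
json.dump({k:np.array(v).tolist() for k,v in p.items()},open('p1.json','w')); print(p['eye'],p['rotation'])
```

```text
[ 0.49015537 -0.02517748  0.23148896] [ 3.14139773e+00 -3.00907758e-05  1.51833774e+00] [-0.56664009 -0.67011918  0.79766004] [ 0.005  0.001  0.002 -0.     0.003  0.002]
[0.49204313 0.04715054 0.37417697] [-0.29057398 -0.00107388 -0.05214506]
```

View pics/1.png

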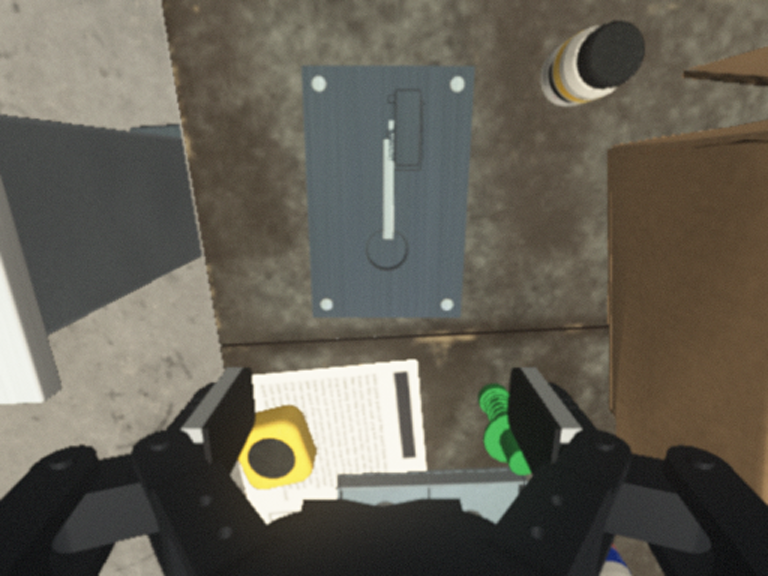

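Run:
```python
from h import *
import json
p=json.load(open('p1.json'))
im=cv2.imread('pics/1.png'); g=cv2.cvtColor(im,cv2.COLOR_BGR2GRAY)
c=cv2.HoughCircles(cv2.GaussianBlur(g[200:300,335:440],(0,0),1),cv2.HOUGH_GRADIENT,1,50,param1=60,param2=8,minRadius=16,maxRadius=25)
print(c)
uv=[387,250]
if c is not None: uv=c[0,0,:2]+[335,200]
for u in ([387,250],uv): print(u,at_z(p,np.array(u)/1.5,.016))
for u in ([302,66],[474,66],[460,318],[314,318]): print(at_z(p,np.array(u)/1.5,.016))
for u in ([319,84],[457,84],[447,305],[326,304]): print('screw',at_z(p,np.array(u)/1.5,.016))
rel(.479,-.297,.231,1.519)
cv2.imwrite('pics/1c.png',cv2.resize(im[180:320,300:480],None,fx=3,fy=3))
```

```text
[[[51.5 47.5 23. ]]]
[387, 250] [ 0.49398332 -0.02232725  0.016     ]
[386.5 247.5] [ 0.49366707 -0.02018451  0.016     ]
[0.43713506 0.12063469 0.016     ]
[0.56582943 0.11396857 0.016     ]
[ 0.55520923 -0.08623923  0.016     ]
[ 0.42696836 -0.07949341  0.016     ]
screw [0.44872565 0.10763468 0.016     ]
screw [0.55304707 0.10222578 0.016     ]
screw [ 0.54387799 -0.07358981  0.016     ]
screw [ 0.43865451 -0.06714221  0.016     ]
t 1.82 shift [-272.2    3.     0.4] turn [ 0. -0. -0.]
```

>>> apply_moves([
  [[-272, 3, 0, 0, 0, 0, 0.6], [-272, 3, 0, 0, 0, 0, 0.6], [-272, 3, 0, 0, 0, 0, 0.6], [-272, 3, 0, 0, 0, 0, 0.6], [-272, 3, 0, 0, 0, 0, 0.6], [-272, 3, 0, 0, 0, 0, 0.6], [-272, 3, 0, 0, 0, 0, 0.6], [-272, 3, 0, 0, 0, 0, 0.6]],
])

```text
time_s: 2.82
eef_pos: [0.4799, -0.2947, 0.2316]
ee_rot: [3.141, -0.0, 1.522]
contact_force: [-0.2, -0.2, -0.3]
width: 0.0514
```

Run:
```python
from h import *
import json
s=state(); p=cams.camera_params('wrist'); print(s['eef_pos'],s['ee_rot'],s['width'])
snap('wrist','2.png',None,1.5)
json.dump({k:np.array(v).tolist() for k,v in p.items()},open('p2.json','w'))
```

```text
[ 0.47986788 -0.29465258  0.23155055] [ 3.14147689e+00 -2.07771163e-04  1.52172514e+00] 0.05143212790400114
```

View pics/2.png

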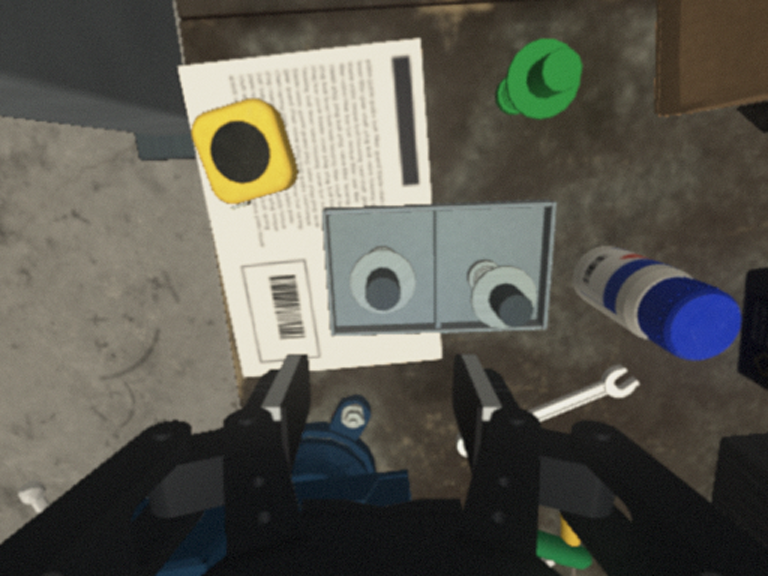

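Run:
```python
from h import *
import json
p=json.load(open('p2.json'))
for n,u,z in [('flF',(382,280),.072),('knF',(383,293),.102),('flR',(504,297),.072),('knR',(514,307),.102),('tTL',(324,209),.022),('tTR',(556,204),.022),('tBR',(547,330),.022),('tBL',(330,334),.022)]:
    print(n,at_z(p,np.array(u)/1.5,z))
# render predicted outlines over image for check
im=cv2.imread('pics/2.png')
a=np.linspace(0,2*np.pi,40)
X=at_z(p,np.array((382,280))/1.5,.072)
for z,r in ((.072,.024),(.102,.012),(.014,.015)):
    pts=np.array([proj(p,[X[0]+r*np.cos(t),X[1]+r*np.sin(t),z])*1.5 for t in a])
    cv2.polylines(im,[pts.astype(np.int32)],True,(0,0,255),1)
cv2.imwrite('pics/2c.png',cv2.resize(im[200:350,310:570],None,fx=3,fy=3,interpolation=cv2.INTER_CUBIC))
```

```text
flF [ 0.47874175 -0.30265172  0.072     ]
knF [ 0.47924981 -0.30352955  0.102     ]
flR [ 0.56731731 -0.31987242  0.072     ]
knR [ 0.56567674 -0.31748454  0.102     ]
tTL [ 0.43456941 -0.25472051  0.022     ]
tTR [ 0.62078732 -0.25974551  0.022     ]
tBR [ 0.62013362 -0.3681234   0.022     ]
tBL [ 0.43051917 -0.3624974   0.022     ]
```

View pics/2c.png

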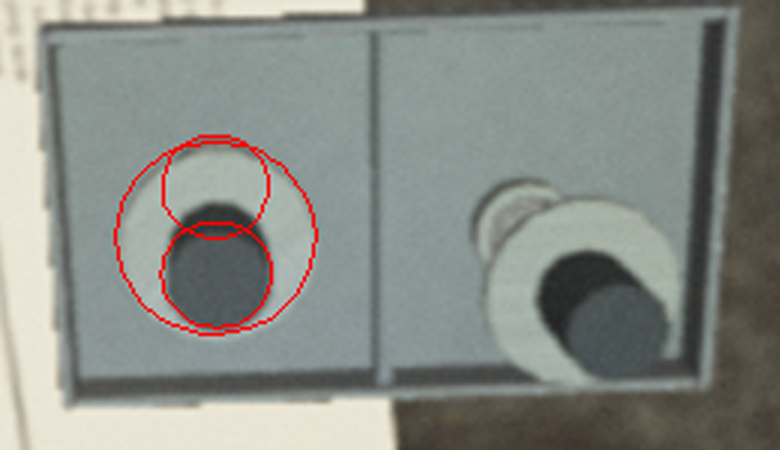

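Run:
```python
from h import *
rel(.4793,-.3032,.072,1.52)
```

```text
t 2.88 shift [ -8.5  -0.2 159.5] turn [ 0.  -0.   0.1]
```

>>> apply_moves([
  [[-8.5, 0, 20, 0, 0, 0, 0.6], [-8.5, 0, 70, 0, 0, 0, 0.6], [-8.5, 0, 120, 0, 0, 0, 0.6], [-8.5, 0, 150, 0, 0, 0, 0.6], [-8.5, 0, 159, 0, 0, 0, 0.6], [-8.5, 0, 159, 0, 0, 0, 0.6], [-8.5, 0, 159, 0, 0, 0, 0.0], [-8.5, 0, 159, 0, 0, 0, 0.0], [-8.5, 0, 159, 0, 0, 0, 0.0], [-8.5, 0, 159, 0, 0, 0, 0.0], [-8.5, 0, 159, 0, 0, 0, 0.0]],
], squeeze=40)

```text
time_s: 4.25
eef_pos: [0.4797, -0.3048, 0.0727]
ee_rot: [3.14, 0.0, 1.52]
contact_force: [2.4, 0.7, 2.6]
width: 0.0229
```

Run:
```python
from h import *
s=state(); print(s['eef_pos'],s['ee_rot'],s['contact_force'],s['width'])
```

```text
[ 0.47973698 -0.3047983   0.07265347] [3.14045393e+00 4.05050194e-04 1.51999632e+00] [2.43578462 0.66481487 2.56875962] 0.022865044726852597
```

Run:
```python
from h import *
rel(.494,-.0243,.105,1.519)
```

```text
t 4.25 shift [280.8   0.  -32.5] turn [0.1 0.  0.1]
```

>>> apply_moves([
  [[0, 0, -50, 0, 0, 0, 0.0], [0, 0, -110, 0, 0, 0, 0.0], [60, 0, -118, 0, 0, 0, 0.0], [120, 0, -118, 0, 0, 0, 0.0], [180, 0, -118, 0, 0, 0, 0.0], [235, 0, -118, 0, 0, 0, 0.0], [270, 0, -118, 0, 0, 0, 0.0], [280.5, 0, -118, 0, 0, 0, 0.0], [280.5, 0, -118, 0, 0, 0, 0.0], [280.5, 0, -118, 0, 0, 0, 0.0], [280.5, 0, -80, 0, 0, 0, 0.0], [280.5, 0, -45, 0, 0, 0, 0.0], [280.5, 0, -33, 0, 0, 0, 0.0], [280.5, 0, -33, 0, 0, 0, 0.0], [280.5, 0, -33, 0, 0, 0, 0.0]],
])

```text
time_s: 6.12
eef_pos: [0.4943, -0.0248, 0.1065]
ee_rot: [3.14, -0.0, 1.519]
contact_force: [0.1, -0.7, -1.1]
width: 0.0229
```

Run:
```python
from h import *
import json
s=state(); p=cams.camera_params('wrist'); print(s['eef_pos'],s['ee_rot'],s['width'],s['contact_force'])
im=np.asarray(cams.get_image('wrist')); cv2.imwrite('pics/3raw.png',im)
json.dump({k:np.array(v).tolist() for k,v in p.items()},open('p3.json','w'))
X=s['eef_pos']; print('tcp+foot px',proj(p,[X[0],X[1],X[2]-.0687]),proj(p,[.494,-.0225,.016]))
cv2.imwrite('pics/3.png',cv2.resize(im[60:384,100:412],None,fx=1.85,fy=1.85,interpolation=cv2.INTER_CUBIC))
```

```text
[ 0.49434423 -0.02476439  0.10650749] [ 3.13980837e+00 -6.08431794e-05  1.51941622e+00] 0.022856761330457165 [ 0.10875322 -0.68008344 -1.13958255]
tcp+foot px [255.90491318 206.79134002] [255.1262218  195.90293461]
```

View pics/3.png

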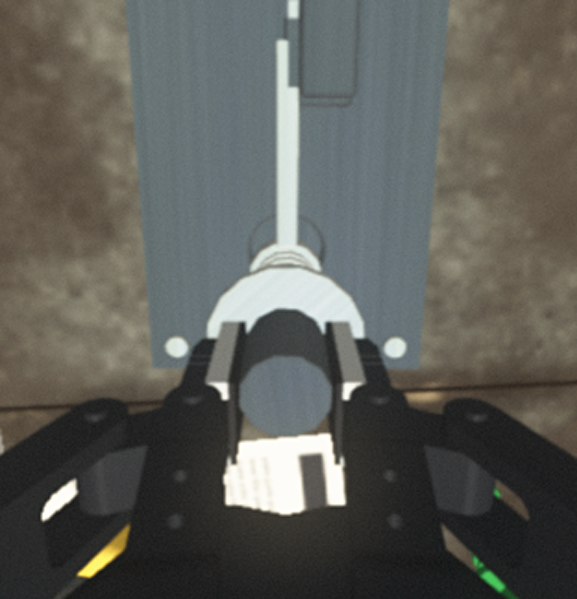

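Run:
```python
from h import *
import json
p=json.load(open('p3.json')); im=cv2.imread('pics/3raw.png')
x0,y0,x1,y1=220,160,300,220; f=9
c=cv2.resize(im[y0:y1,x0:x1],None,fx=f,fy=f,interpolation=cv2.INTER_CUBIC)
c=cv2.convertScaleAbs(c,alpha=1.5,beta=-40)
X=np.array([ 0.49434423,-0.02476439,0.10650749]); a=np.linspace(0,2*np.pi,80)
def dr(cx,cy,z,r,col):
    pts=np.array([(proj(p,[cx+r*np.cos(t),cy+r*np.sin(t),z])+.5-[x0,y0])*f for t in a]); cv2.polylines(c,[pts.astype(np.int32)],True,col,1)
dr(.494,-.0225,.016,.0165,(0,0,255))
dr(X[0],X[1]+.0015,X[2]-.0587,.015,(0,255,0))
dr(X[0],X[1]+.0015,X[2]-.0687,.015,(0,255,0))
cv2.imwrite('pics/3c.png',c)
```

```text
(no output)
```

View pics/3c.png

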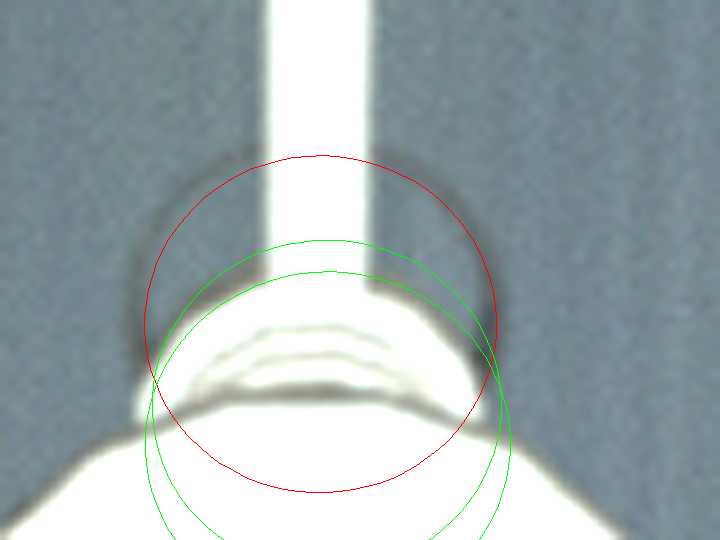

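>>> apply_moves([
  [[1.5, 0.8, 10, 0, 0, 0, 0.0], [1.5, 0.8, 19, 0, 0, 0, 0.0], [1.5, 0.8, 19, 0, 0, 0, 0.0], [1.5, 0.8, 19, 0, 0, 0, 0.0]],
])

```text
time_s: 6.68
eef_pos: [0.4943, -0.0229, 0.0862]
ee_rot: [-3.141, -0.0, 1.52]
contact_force: [0.4, 0.2, -1.8]
width: 0.0226
```

Run:
```python
from h import *
import json
s=state(); p=cams.camera_params('wrist'); print(s['eef_pos'],s['ee_rot'],s['contact_force'])
im=np.asarray(cams.get_image('wrist')); cv2.imwrite('pics/4raw.png',im)
json.dump({k:np.array(v).tolist() for k,v in p.items()},open('p4.json','w'))
x0,y0,x1,y1=215,165,295,225; f=9
c=cv2.resize(im[y0:y1,x0:x1],None,fx=f,fy=f,interpolation=cv2.INTER_CUBIC)
X=s['eef_pos']; a=np.linspace(0,2*np.pi,80)
def dr(cx,cy,z,r,col):
    pts=np.array([(proj(p,[cx+r*np.cos(t),cy+r*np.sin(t),z])+.5-[x0,y0])*f for t in a]); cv2.polylines(c,[pts.astype(np.int32)],True,col,1)
dr(.4937,-.0221,.016,.0165,(0,0,255))
dr(X[0]-.0015,X[1]+.0007,X[2]-.0587,.015,(0,255,0))
cv2.imwrite('pics/4c.png',c)
```

```text
[ 0.49427614 -0.02292202  0.08623197] [-3.14123708e+00 -3.78911633e-05  1.52001862e+00] [ 0.36456046  0.24780527 -1.76976494]
```

View pics/4c.png

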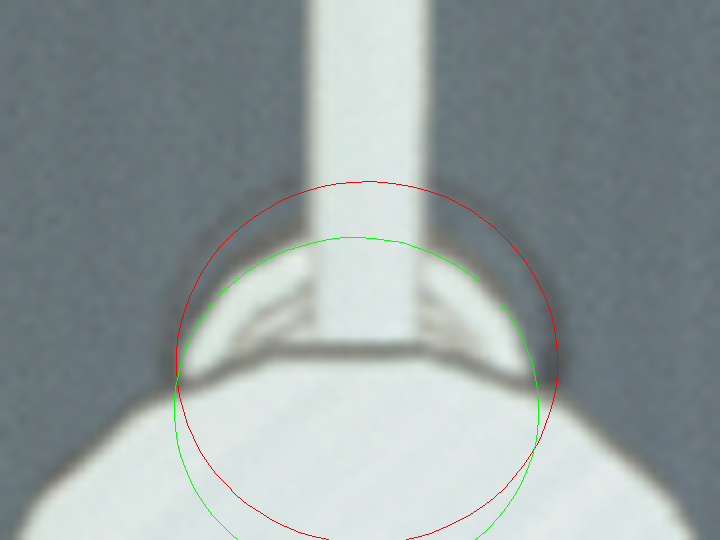

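>>> apply_moves([
  [[0.4, 1.0, 0, 0, 0, 0, 0.0], [0.4, 1.0, 2, 0, 0, 0, 0.0], [0.4, 1.0, 4, 0, 0, 0, 0.0], [0.4, 1.0, 6, 0, 0, 0, 0.0], [0.4, 1.0, 7, 0, 0, 0, 0.0], [0.4, 1.0, 7, 0, 0, 0, 0.0]],
])

```text
time_s: 7.48
eef_pos: [0.4954, -0.0226, 0.0794]
ee_rot: [3.142, -0.0, 1.52]
contact_force: [-0.1, 0.3, 1.5]
width: 0.0227
```

Run:
```python
from h import *
s=state(); print(s['eef_pos'],s['ee_rot'],s['contact_force'],s['ft_torque'])
```

```text
[ 0.49535563 -0.02255195  0.07940212] [ 3.14155363e+00 -1.51407467e-04  1.52000861e+00] [-0.07194163  0.31796535  1.53715083] [ 0.05450208  0.18363163 -0.00643876]
```

>>> apply_moves([
  [[0, 0, 0.7, 0, 0, 0, 0.0], [0, 0, 0.7, 0, 0, 0, 0.0], [0, 0, 0.7, 0, 0, 0, 0.6], [0, 0, 0.7, 0, 0, 0, 0.6], [0, 0, 0.7, 0, 0, 0, 0.6], [0, 0, 0.7, 0, 0, 0, 0.6], [0, 0, -30, 0, 0, 0, 0.6], [0, 0, -70, 0, 0, 0, 0.6], [0, 0, -70, 0, 0, 0, 0.0], [0, 0, -70, 0, 0, 0, 0.0], [0, 0, -70, 0, 0, 0, 0.0], [0, 0, -70, 0, 0, 0, 0.0]],
], squeeze=20)

```text
time_s: 8.98
eef_pos: [0.4948, -0.0226, 0.1485]
ee_rot: [-3.14, -0.0, 1.52]
contact_force: [-0.0, 0.4, 0.4]
width: 0.0002
```

Run:
```python
from h import *
import json
s=state(); p=cams.camera_params('wrist'); print(s['eef_pos'],s['ee_rot'],s['width'],s['contact_force'])
im=np.asarray(cams.get_image('wrist')); cv2.imwrite('pics/5raw.png',im)
json.dump({k:np.array(v).tolist() for k,v in p.items()},open('p5.json','w'))
F=[]
for _ in range(6): cams.get_image('wrist'); F.append(state()['contact_force'])
print(np.array(F).round(2))
f=2.6;c=cv2.resize(im[100:330,110:400],None,fx=f,fy=f,interpolation=cv2.INTER_CUBIC)
a=np.linspace(0,2*np.pi,80)
for z,r in ((.020,.015),(.078,.024),(.108,.012)):
    pts=np.array([(proj(p,[.4934+r*np.cos(t),-.0219+r*np.sin(t),z])+.5-[110,100])*f for t in a]); cv2.polylines(c,[pts.astype(np.int32)],True,(0,0,255),1)
cv2.imwrite('pics/5c.png',c)
```

```text
[ 0.49484936 -0.02256475  0.14849138] [-3.14000034e+00 -7.19804185e-05  1.51995839e+00] 0.00024802978598522377 [-0.01377323  0.44680324  0.44147652]
[[-0.55 -0.83  0.38]
 [-1.11 -0.07  0.57]
 [ 0.08 -0.27  0.74]
 [ 0.94 -0.69  0.21]
 [ 0.01 -0.25 -0.12]
 [ 0.41  0.2  -0.33]]
```

View pics/5c.png

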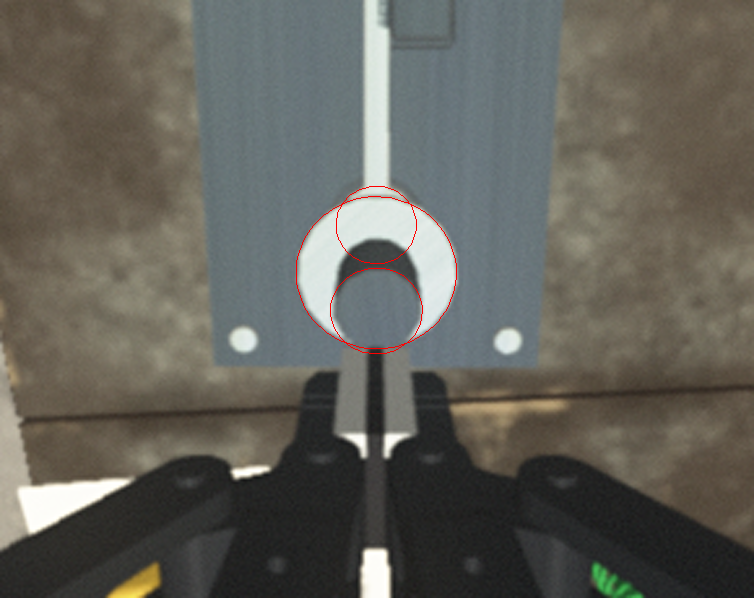

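>>> apply_moves([
  [[0, 0, 20, 0, 0, 0, 0.0], [0, 0, 34, 0, 0, 0, 0.0], [0, 0, 38, 0, 0, 0, 0.0], [0, 0, 40, 0, 0, 0, 0.0], [0, 0, 41, 0, 0, 0, 0.0], [0, 0, 42, 0, 0, 0, 0.0], [0, 0, 43, 0, 0, 0, 0.0], [0, 0, 44, 0, 0, 0, 0.0], [0, 0, 44, 0, 0, 0, 0.0], [0, 0, 44, 0, 0, 0, 0.0]],
])

```text
time_s: 10.58
eef_pos: [0.4956, -0.0226, 0.1055]
ee_rot: [3.141, -0.0, 1.52]
contact_force: [1.0, 0.1, 3.2]
width: 0.0001
```

```bash
cat > f.py <<'E'
from h import *
F=[]
for _ in range(5): cams.get_image('top'); s=state(); F.append([*s['contact_force'],s['eef_pos'][2]*1000])
print(s['time_s'],np.mean(F,0).round(2),np.std(F,0).round(2),s['eef_pos'])
E
python3 f.py
```

```text
10.825 [  0.46  -0.2    3.53 105.42] [0.21 0.3  0.58 0.03] [ 0.4954665  -0.02260658  0.10537125]
```

>>> apply_moves([
  [[0, 0, 2, 0, 0, 0, 0.0], [0, 0, 5, 0, 0, 0, 0.0], [0, 0, 8, 0, 0, 0, 0.0], [0, 0, 11, 0, 0, 0, 0.0], [0, 0, 14, 0, 0, 0, 0.0], [0, 0, 17, 0, 0, 0, 0.0], [0, 0, 20, 0, 0, 0, 0.0], [0, 0, 20, 0, 0, 0, 0.0], [0, 0, 20, 0, 0, 0, 0.0]],
])

```text
time_s: 11.95
eef_pos: [0.4957, -0.0226, 0.0858]
ee_rot: [3.141, -0.0, 1.52]
contact_force: [-0.2, 0.1, 10.3]
width: 0.0001
```

```bash
python3 f.py
```

```text
12.2 [-0.47 -0.3  11.13 85.8 ] [0.22 0.42 0.33 0.01] [ 0.49574469 -0.02260205  0.08579445]
```

>>> apply_moves([
  [[0, 0, 2, 0, 0, 0, 0.0], [0, 0, 5, 0, 0, 0, 0.0], [0, 0, 8, 0, 0, 0, 0.0], [0, 0, 10, 0, 0, 0, 0.0], [0, 0, 10, 0, 0, 0, 0.0], [0, 0, 10, 0, 0, 0, 0.0]],
])

```text
time_s: 12.95
eef_pos: [0.496, -0.0226, 0.0763]
ee_rot: [3.14, -0.0, 1.52]
contact_force: [-2.2, 0.0, 16.6]
width: 0.0001
```

```bash
python3 f.py; python3 f.py
```

```text
13.2 [-2.31 -0.18 16.95 76.35] [0.6  0.39 0.2  0.02] [ 0.49597784 -0.02265089  0.07637429]
13.45 [-1.81 -0.44 17.37 76.35] [0.15 0.26 0.47 0.01] [ 0.4959511  -0.0226324   0.07636874]
```

>>> apply_moves([
  [[0, 0, -1, 0, 0, 0, 0.0], [0, 0, -2, 0, 0, 0, 0.0], [0, 0, -2, 0, 0, 0, 0.0], [0, 0, -2, 0, 0, 0, 0.0], [0, 0, -2, 0, 0, 0, 0.0]],
])

```text
time_s: 14.08
eef_pos: [0.4958, -0.0226, 0.0781]
ee_rot: [3.14, -0.0, 1.52]
contact_force: [-1.2, 0.7, 13.0]
width: 0.0001
```

```bash
python3 f.py; python3 f.py
python3 - <<'E'
from h import *
im=np.asarray(cams.get_image('scene')); cv2.imwrite('pics/6raw.png',im)
E
```

```text
14.325 [-1.44 -0.17 13.79 78.08] [0.51 0.36 0.85 0.01] [ 0.49582234 -0.02263523  0.07809031]
14.575 [-1.270e+00  1.000e-02  1.407e+01  7.807e+01] [0.68 0.4  0.51 0.01] [ 0.49583525 -0.02262545  0.07805933]
```

>>> apply_moves([
  [[0, 0, 0.6, 0, 0, 0, 0.0], [0, 0, 0.6, 0, 0, 0, 0.0], [0, 0, 0.6, 0, 0, 0, 0.0]],
])

```text
time_s: 15.0
eef_pos: [0.4958, -0.0226, 0.0775]
ee_rot: [3.14, -0.0, 1.52]
contact_force: [-1.1, -0.5, 14.8]
width: 0.0002
```

```bash
python3 f.py; python3 f.py;python3 f.py; python3 f.py
```

```text
15.25 [-1.9  -0.31 14.44 77.49] [0.14 0.68 0.35 0.01] [ 0.49583693 -0.02260273  0.07750786]
15.5 [-1.520e+00  1.000e-02  1.416e+01  7.750e+01] [0.29 0.6  0.35 0.01] [ 0.49583683 -0.02263283  0.07749977]
15.75 [-1.13 -0.56 14.65 77.49] [0.42 0.26 0.34 0.01] [ 0.49580754 -0.02260655  0.07748323]
16.0 [-1.34 -0.28 14.34 77.48] [0.59 0.26 0.7  0.01] [ 0.49585067 -0.02263092  0.07750648]
```

>>> apply_moves([
  [[0, 0, -5, 0, 0, 0, 0.0], [0, 0, -12, 0, 0, 0, 0.0], [0, 0, -20, 0, 0, 0, 0.0], [0, 0, -29, 0, 0, 0, 0.0], [0, 0, -45, 0, 0, 0, 0.0], [0, 0, -71, 0, 0, 0, 0.6], [0, 0, -71, 0, 0, 0, 0.6], [0, 0, -71, 0, 0, 0, 0.6], [0, 0, -71, 0, 0, 0, 0.6]],
])

```text
time_s: 17.12
eef_pos: [0.4946, -0.0226, 0.1467]
ee_rot: [-3.14, -0.0, 1.52]
contact_force: [-0.4, -0.7, -0.2]
width: 0.0511
```

Run:
```python
from h import *
s=state(); print(s['time_s'],s['eef_pos'],s['width'])
im=np.asarray(cams.get_image('scene'))
ps=cams.camera_params('scene'); print(proj(ps,[.494,.05,.06]))
u,v=proj(ps,[.494,.02,.06]).astype(int)
a=cv2.resize(im[v-32:v+33,u-45:u+45],None,fx=8,fy=8,interpolation=cv2.INTER_CUBIC)
cv2.imwrite('pics/7.png',a[:600,:800]); cv2.imwrite('pics/7raw.png',im)
w=np.asarray(cams.get_image('wrist')); cv2.imwrite('pics/7w.png',w)
```

```text
17.125 [ 0.49464358 -0.02256694  0.14670133] 0.05113140923878883
[255.78609049 201.56539372]
```

View pics/7.png

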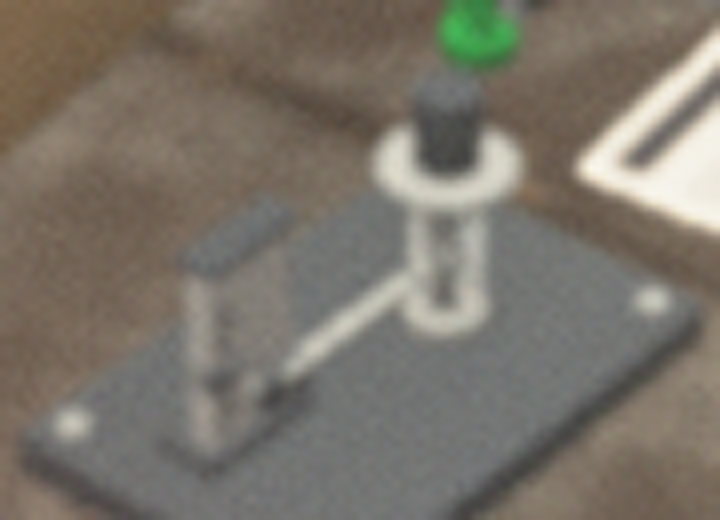

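Run:
```python
from h import *
ps=cams.camera_params('scene'); u0,v0=proj(ps,[.494,.02,.06]).astype(int)
Y=np.array([.052,.9986]);Xa=np.array([.9986,-.052]); N=np.array([.4937,-.0221])
def P(tx,ty,z): 
    w=N+Xa*tx+Y*(ty+.04); return ((proj(ps,[*w,z])+.5-[u0-45,v0-32])*8).round(0)
print('knobtop',P(0,-.04,.108),'colTop inner/outer centre',P(0,.03,.096),P(0,.07,.096),'base',P(0,.03,.016),P(0,.07,.016))
for tx in (-.01,0): print('mark@',P(tx,.07,.054))
for p in (.015,.02,.024,.03,.035): print(p,'tongue tip',P(0,-.021,.078-p),'at column',P(0,.03,.078-p))
rel(.4953,-.0226,.080,1.52)
```

```text
knobtop [451.  86.] colTop inner/outer centre [310. 215.] [224. 274.] base [311. 411.] [229. 472.]
mark@ [251. 393.]
mark@ [227. 380.]
0.015 tongue tip [412. 224.] at column [310. 298.]
0.02 tongue tip [412. 237.] at column [310. 310.]
0.024 tongue tip [412. 246.] at column [310. 320.]
0.03 tongue tip [412. 261.] at column [310. 335.]
0.035 tongue tip [412. 273.] at column [311. 347.]
t 17.23 shift [-0.   0.5 67. ] turn [-0.1 -0.  -0. ]
```

>>> apply_moves([
  [[0, 0.5, 40, 0, 0, 0, 0.6], [0, 0.5, 60, 0, 0, 0, 0.6], [0, 0.5, 67, 0, 0, 0, 0.6], [0, 0.5, 67, 0, 0, 0, 0.6], [0, 0.5, 67, 0, 0, 0, 0.0], [0, 0.5, 67, 0, 0, 0, 0.0], [0, 0.5, 67, 0, 0, 0, 0.0], [0, 0.5, 67, 0, 0, 0, 0.0], [0, 0.5, 55, 0, 0, 0, 0.0], [0, 0.5, 20, 0, 0, 0, 0.0], [0, 0.5, -35, 0, 0, 0, 0.0], [0, 0.5, -65, 0, 0, 0, 0.0], [0, 0.5, -65, 0, 0, 0, 0.0]],
], squeeze=40)

```text
time_s: 18.85
eef_pos: [0.4971, -0.0227, 0.2155]
ee_rot: [3.137, -0.0, 1.52]
contact_force: [0.4, 0.1, -0.9]
width: 0.0227
```

Run:
```python
from h import *
s=state(); print(s['time_s'],s['eef_pos'],s['width'],s['contact_force'])
rel(.488,.317,.21,1.52)
```

```text
18.85 [ 0.49713071 -0.02267733  0.21549867] 0.022728673986439404 [ 0.43723781  0.12026556 -0.90562751]
t 18.85 shift [338.8 -26.4   5.4] turn [ 0.3 -0.  -0. ]
```

>>> apply_moves([
  [[60, -5, 0, 0, 0, 0, 0.0], [120, -10, 0, 0, 0, 0, 0.0], [180, -15, 0, 0, 0, 0, 0.0], [240, -20, 0, 0, 0, 0, 0.0], [300, -24, 0, 0, 0, 0, 0.0], [338, -26, 0, 0, 0, 0, 0.0], [338, -26, 0, 0, 0, 0, 0.0], [338, -26, 0, 0, 0, 0, 0.0]],
])

```text
time_s: 19.85
eef_pos: [0.4865, 0.3156, 0.2118]
ee_rot: [-3.14, 0.001, 1.52]
contact_force: [0.3, -0.0, -1.1]
width: 0.0227
```

Run:
```python
from h import *
s=state(); print(s['time_s'],s['eef_pos'],s['width'],s['contact_force'])
p=cams.camera_params('wrist'); im=np.asarray(cams.get_image('wrist'))
X=s['eef_pos']; q=proj(p,[X[0],X[1],.0025]); print(q)
cv2.circle(im,tuple(int(v) for v in q),4,(255,255,0),-1); cv2.imwrite('pics/8.png',im)
```

```text
19.85 [0.48647157 0.31562143 0.21175608] 0.02268381955576336 [ 0.3190683  -0.03807778 -1.08440923]
[255.39275453 169.82339679]
```

View pics/8.png

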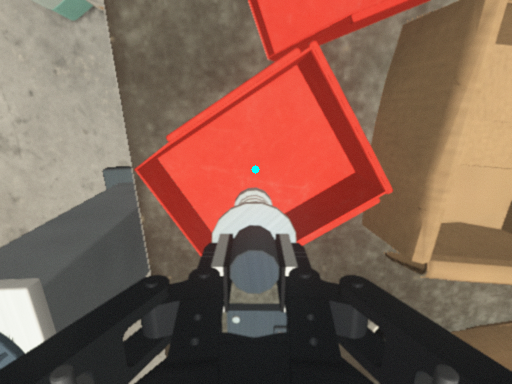

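>>> apply_moves([
  [[0, 0, 40, 0, 0, 0, 0.0], [0, 0, 85, 0, 0, 0, 0.0], [0, 0, 120, 0, 0, 0, 0.0], [0, 0, 132, 0, 0, 0, 0.0], [0, 0, 136, 0, 0, 0, 0.0], [0, 0, 138, 0, 0, 0, 0.0], [0, 0, 138, 0, 0, 0, 0.0], [0, 0, 138, 0, 0, 0, 0.0]],
])

```text
time_s: 20.9
eef_pos: [0.4875, 0.3165, 0.0755]
ee_rot: [3.141, -0.001, 1.52]
contact_force: [0.6, -0.0, -1.7]
width: 0.0229
```

```bash
python3 f.py
```

```text
21.15 [ 0.21 -0.15 -0.87 75.11] [0.25 0.74 0.43 0.16] [0.48710175 0.31635987 0.0748929 ]
```

Still carrying its weight (about 3 mm up); lower in small steps, then release and rise.

>>> apply_moves([
  [[0, 0, 1, 0, 0, 0, 0.0], [0, 0, 2, 0, 0, 0, 0.0], [0, 0, 3, 0, 0, 0, 0.0], [0, 0, 3, 0, 0, 0, 0.0], [0, 0, 3, 0, 0, 0, 0.0]],
])

```text
time_s: 21.78
eef_pos: [0.4871, 0.3163, 0.0718]
ee_rot: [3.141, -0.0, 1.52]
contact_force: [-0.5, -0.2, 2.5]
width: 0.0228
```

```bash
python3 f.py
```

```text
22.025 [-6.700e-01 -2.000e-02  3.150e+00  7.182e+01] [0.5  0.67 0.29 0.02] [0.48710573 0.31631674 0.07178386]
```

Contact with the floor (3 N). Release and rise.

>>> apply_moves([
  [[0, 0, 0, 0, 0, 0, 0.3], [0, 0, 0, 0, 0, 0, 0.5], [0, 0, 0, 0, 0, 0, 0.6], [0, 0, 0, 0, 0, 0, 0.6], [0, 0, 0, 0, 0, 0, 0.6], [0, 0, -30, 0, 0, 0, 0.6], [0, 0, -80, 0, 0, 0, 0.6], [0, 0, -140, 0, 0, 0, 0.6], [0, 0, -140, 0, 0, 0, 0.6], [0, 0, -140, 0, 0, 0, 0.6]],
])

```text
time_s: 23.28
eef_pos: [0.487, 0.3162, 0.2116]
ee_rot: [3.142, -0.0, 1.52]
contact_force: [0.3, -0.3, -0.1]
width: 0.0513
```

Run:
```python
from h import *
s=state(); print(s['time_s'],s['eef_pos'],s['width'],s['contact_force'])
a=np.asarray(cams.get_image('wrist')); b=np.asarray(cams.get_image('scene'))
cv2.imwrite('pics/9.png',cv2.resize(np.hstack([a,b]),(800,300),interpolation=cv2.INTER_AREA))
```

```text
23.275 [0.48697232 0.31620702 0.21158049] 0.0512834203236804 [ 0.29183724 -0.26314596 -0.14586992]
```

View pics/9.png

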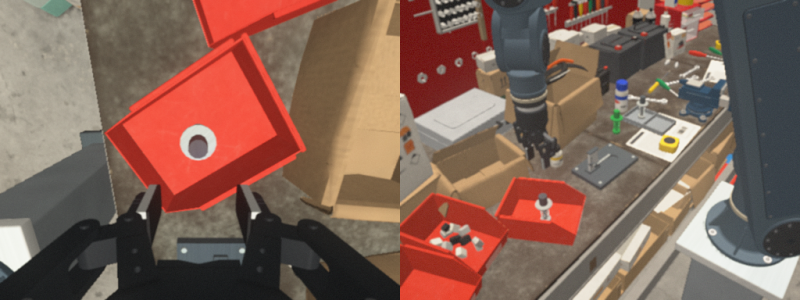

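The spring stands upright in the middle of the near red bin. The other spring still stands in the rear tray compartment, the tester is empty, and the gripper is clear of everything.

```bash
python3 -c "
from cell import job
print(job.job_done())"
```

```text
the job is handed in; nothing more can be done
None
```

The front spring tested as sagged, so I put it in the red bin nearest the tester. I handed the job in at about 23 s of robot time.

- **Seating:** The spring stood upright in the nest, and the camera outlines matched its expected position.
- **Load:** I pressed with the shut fingers. After the press first settled, the force read about 17.0–17.4 N for half a second. That is at or slightly over the 17 N limit, but below 20 N. I backed off and held it at about 14.4 N for more than a second.
- **Force check that disagreed:** The force near full depth was about 2 N higher going down than coming back. It came with about 2 N of sideways force, probably friction in the spring.
- **Verdict:** The spring sank about 31 mm under load. The scene picture put the drag pointer at about 0.035 m, well below the reference mark at 0.024 m.
- **Final check:** The last pictures show the tested spring released and upright in the middle of the bin. The other spring is still in the rear compartment. I saw no sign that the tape measure or blue-capped bottle had moved. The small black-capped bottle is mostly hidden behind the gripper in those pictures, but the arm never went near it. The gripper was clear of everything.

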